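# Make up two helpers' kits in the float workshop

### The arm

A 6-joint arm with a two-finger parallel gripper is mounted at the origin on the work surface. World frame = base frame: x ahead of the robot, y to its left, z up, the work surface at z = 0. Lengths are in m, angles in degrees, forces in N, time in s.
With the tool pointing down it reaches from about 0.35 to 0.875 m from the base axis. Payload 4.2 kg.
Tool frame: the origin (TCP) lies at the very end of the fingers, on their centre line; the grasp point (between the pads) lies 19 mm behind it; z points along the fingers, y is the line along which they close (so a half turn about z gives the same grasp; the last joint's range is limited). The gripper opens to 87 mm and grips with 3 to 60 N. Pads are 19 mm wide; open, the fingers measure 117 mm over their backs; the gripper's body (75 mm by 190 mm) begins 51 mm behind the grasp point.
Start: joints at [-53.824, 22.042, 0.453, 0, -68.411, -14.817], TCP at [0.228, -0.582, 0.223] pointing down, gripper open.
Joint ranges: [-179.83, 179.83], [-69.29, 118.12], [-61.27, 80.66], [-181.25, 117.63], [-171.15, -9.14], [-177.46, 177.46]. Speed limits (degrees/s): [159.86, 159.86, 180, 180, 180, 180].

### API

Orientations are given as a 3x3 rotation matrix whose columns are the frame's x, y, z axes.
In Python, from station import sense, cams, r gives the robot as it stands. The module is installed in compiled form; this text tells all that it offers.
- The arm moves only by the tool step_arm, never from a script. Its argument "targets" is text: rows parted by semicolons, each of 4 numbers parted by spaces: the shift along the tool's x, y, z in cm, then the turn about the tool's z in degrees. In form: x y z turn; .... A call has 1 to 12 rows; each row shifts and turns the commanded pose from where the row before left it, along the tool's axes as they then stand; what a row does not reach is not made up. A row lasts 1/12 s, in which the tool goes at most 41.7 mm and 7.16 degrees, less where a joint would pass 70% of its speed; a pose out of reach is approached as far as the arm can. A call with a gripper value outside its range is refused whole. "claw" is the finger opening in cm, from 0 to 8.7, set as the call begins (left out, the last holds). The fingers move at their own pace and stop on an object; the grip force is fixed at half the most. Time passes only in rows, so rows that do not move let the fingers close. It gives the time, the measured TCP pose, the force, the opening and the grip force at its end, in the units of the state.
- sense(): the state, without advancing time (a new reading comes with each control period).
- cams.capture(name): name is "scene" or "top"; returns a dict with "frame" (480x640x3 uint8, blue, green, red), "vertical_fov" (degrees; the focal length in pixels is half the picture's height over the tangent of half this angle, whatever the lens; pixels are square), "cx", "cy" (the principal point, pixels), "eye" and "rotation" of the camera in the world. Camera axes: x right, y down, z forward; pixel columns grow to the right and rows downward; lengths in m; the calibration is good to about 2 mm. A picture is of the moment at which its call begins. There is no depth.
- r.finish_job(): hands the job in; it is judged then, once.
The state is a dict: "time_s": time; "joints": joint angles; "joint_velocities": joint speeds; "effort": joint torques, N m; "tcp_pos": TCP position; "ee_rot": TCP orientation; "wrist_force": force on the tool from outside, world axes, zero at the start; "moment": the same for the moment, N m; "gripper_width": opening from 0.0 (shut) to 1.0 (fully open); "gripper_force": force on a finger pad.
Only numpy, scipy, OpenCV 4.12 (cv2) and the standard library are available. Lean on these libraries where they do the work, as an engineer would, in place of code of your own. Each camera call takes 0.05 s, during which the arm holds its last target. There are 200 camera calls.

### The job

Make up the two helpers' kits on the plywood kit boards: the white foam bar and the foam ring go on the board with rounded ends, and the solid foam disc, the round steel pin tin and the square glue jar go on the board with square corners, each standing or lying flat on its own pencilled outline, the bar lying along its outline. The bar is packed tight against the pin carton, so nudge it along until there is finger room. Leave the two red cups standing where they are.

Things in the scene. Friction and masses are not known exactly. Their poses are not given: they have to be found in the camera images.
- bar_mid (a point): White foam bar on an 8 mm plywood backing, 40 mm (own x) by 96 mm (own y) and 30 mm high (z up); this point is its centre, 15 mm above its underside. Loose, about 50 g. At the start one long side lies 1 mm from the near face (the -x face) of the carton, its long axis along that face, its ends inside the carton's length; both ends are free, and pushed on an end it slides along the face. Its length is too great to grip: it is gripped across the 40 mm.
- ring_mid (a point): White foam ring, outer diameter 66 mm, hole 36 mm, 30 mm high; this point is its centre, half-way up (15 mm), z up. Loose, about 35 g.
- disc_mid (a point): Solid white foam disc on an 8 mm plywood backing, diameter 60 mm, 30 mm high; this point is its centre, 15 mm above its underside, z up. Loose, about 40 g.
- tin_mid (a point): Closed round steel pin tin, diameter 48 mm (body 47 mm), 40 mm high; this point is its centre, 20 mm above its underside, z up. Loose, about 120 g.
- jar_mid (a point): White square glue jar, 46 by 46 mm and 44 mm high, with a round grey cap of diameter 36 mm on top, 60 mm high in all; this point is on its axis, 30 mm above its underside; its x and y axes are square to its sides. Loose, about 120 g.
- round_board: Fixed plywood kit board with half-round ends, 100 mm (own x) by 250 mm (own y), 9 mm thick; origin at the centre of its underside, z up. Its top bears the pencilled outline of the bar (40 by 96 mm, long along own y) centred at own x = 0, y = -48 mm, and that of the ring (circles of 66 and 36 mm) centred at x = 0, y = +62 mm.
- square_board: Fixed plywood kit board with square corners, 100 mm (own x) by 260 mm (own y), 9 mm thick; origin at the centre of its underside, z up. Its top bears three pencilled outlines on own x = 0: the disc (60 mm circle) at y = -80 mm, the tin (48 mm circle) at y = +2 mm, the jar (46 mm square) at y = +80 mm.
- carton: Heavy cardboard carton full of pins that does not move, 90 mm (own x) by 110 mm (own y) and 60 mm high; origin at the centre of its underside. The bar lies against its -x face, 1 mm off it. The table past both ends of the bar is empty for at least 60 mm, and for at least 130 mm on the side towards y = 0 (the middle of the table).
- cup_left_mid (a point): Red paper drinking cup on the robot's left, rim diameter 72 mm, 90 mm high; this point is on its axis half-way up. To be left alone.
- cup_right_mid (a point): The same red cup on the robot's right; point on its axis half-way up (45 mm). To be left alone.
There are look-alikes about, which are no part of the job. What is shaped like the part that bears ring_mid but blue is not meant. Leave any yellow look-alike of the part that bears jar_mid alone.

How it is judged:
By the outcome, as a careful person would: the job done as asked, in the order asked, and still so for the second after the job is handed in, with the robot touching nothing.
It also fails if it takes over 120 s, if anything falls off the work surface, if the arm or the gripper's body presses on something with over 40 N, if the wrist force passes 120 N, or if a joint passes its speed limit or range.

## Working session

There is one attempt and no reset: what is moved stays moved. The work goes in short steps, Python scripts to look and compute and a tool call to move; the robot and the scene stay as the last step left them, time stands still between calls to the robot, and variables do not carry over. Pictures are saved under pics/ and viewed, at most 14 in all, crops included, and the job is handed in when it is done.

Besides the shell and the picture viewer there is one more tool, called after ">>>" as name(argument=value, ...), one argument or row to a line, values as JSON. step_arm: Moves the arm, as the interface text tells. Its arguments: {"type":"object","properties":{"targets":{"type":"string"},"claw":{"type":"number"}},"required":["targets"]}

```bash
mkdir -p pics
cat > h.py <<'E'
import numpy as np, cv2, json
from station import sense, cams, r
def grab(n,f):
    d=cams.capture(n); cv2.imwrite('pics/'+f+'.png',d['frame'])
    np.savez('pics/'+f+'.npz',**{k:np.array(v) for k,v in d.items()}); return d
def load(f):
    return np.load('pics/'+f+'.npz')
def px2w(d,uv,z):
    f=240/np.tan(np.radians(float(d['vertical_fov']))/2)
    uv=np.atleast_2d(uv).astype(float)
    c=np.c_[(uv[:,0]-d['cx'])/f,(uv[:,1]-d['cy'])/f,np.ones(len(uv))]
    w=c@np.array(d['rotation']).T; e=np.array(d['eye'])
    return e+w*((z-e[2])/w[:,2])[:,None]
def w2px(d,p):
    f=240/np.tan(np.radians(float(d['vertical_fov']))/2)
    c=(np.atleast_2d(p)-d['eye'])@np.array(d['rotation'])
    return np.c_[c[:,0]/c[:,2]*f+d['cx'],c[:,1]/c[:,2]*f+d['cy']]
E
python3 - <<'E'
from h import *
for n in ('scene','top'):
    d=grab(n,n+'0'); print(n,d['vertical_fov'],d['cx'],d['cy'],d['eye'],np.round(d['rotation'],3).tolist(),[k for k in d])
s=sense(); print(s)
E
```

```text
scene 45.988249960609565 319.4423029474541 244.64310958034082 [ 1.2977525  -0.47785315  1.03425182] [[0.535, 0.619, -0.576], [0.845, -0.4, 0.355], [-0.01, -0.676, -0.736]] ['frame', 'vertical_fov', 'cx', 'cy', 'eye', 'rotation']
top 47.973798202441024 315.1408724855557 237.3533975498328 [ 0.34145549 -0.01313844  1.46493492] [[0.013, -0.991, 0.13], [-1.0, -0.013, 0.003], [-0.001, -0.13, -0.992]] ['frame', 'vertical_fov', 'cx', 'cy', 'eye', 'rotation']
{'time_s': 0.1, 'joints': array([-5.38222080e+01,  2.20870711e+01,  3.88122856e-01, -2.33688560e-02,
       -6.84110457e+01, -1.48191112e+01]), 'joint_velocities': array([ 0.05474049, -0.17301613,  0.17850302,  0.05835375, -0.02478497,
       -0.07760161]), 'effort': array([-1.51565775e-03, -3.91689634e+01,  1.87934285e+01,  4.23188522e+00,
        1.34492875e-02, -7.16045633e-05]), 'tcp_pos': array([ 0.22747042, -0.58156798,  0.22157001]), 'ee_rot': array([[-9.31373434e-01, -3.64064339e-01, -8.27074126e-04],
       [-3.64065257e-01,  9.31371754e-01,  1.77345209e-03],
       [ 1.24662815e-04,  1.95285512e-03, -9.99998085e-01]]), 'wrist_force': array([-0.15039948,  0.00535883,  0.87267107]), 'moment': array([ 0.01164603,  0.04689061, -0.00705662]), 'gripper_force': 0.0, 'gripper_width': 1.0026602692318844}
```

View pics/top0.png

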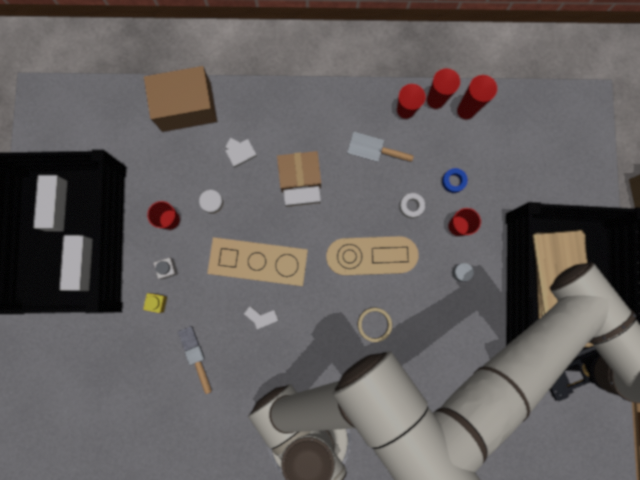

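View pics/scene0.png

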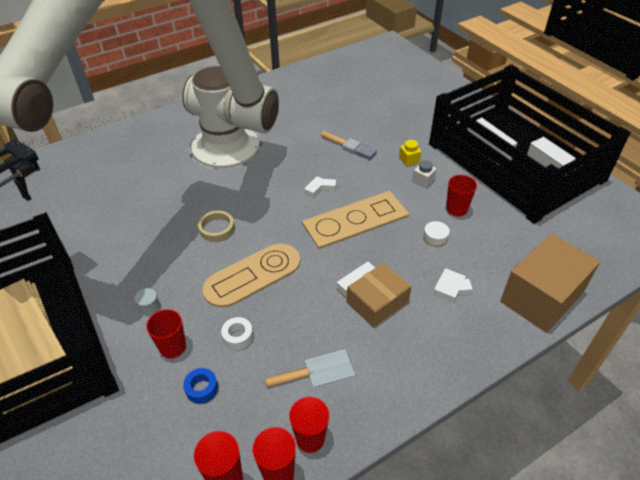

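Top view:
- **Bar:** (302,196), lying against the carton at (299,172).
- **Rings:** white ring (413,205), blue look-alike (455,180). White is the one meant.
- **Jars:** white jar (165,267), yellow look-alike (154,303). White is the one meant.
- **Disc and tin:** disc (210,201), steel tin (464,271). The tape roll at (375,325) and the foam scraps are not part of the job.
- **Boards:** square (258,261), round (373,256).

Next I'll measure these and confirm them in an enlarged crop.

```bash
cat > m.py <<'E'
from h import *
def mask(im,kind):
    hsv=cv2.cvtColor(im,cv2.COLOR_BGR2HSV); H,S,V=cv2.split(hsv)
    if kind=='white': m=(V>135)&(S<50)
    if kind=='tin': m=(V>105)&(S>=0)
    if kind=='jar': m=(V>120)&(S<70)
    if kind=='wood': m=(H>8)&(H<25)&(S>60)&(V>100)
    if kind=='carton': m=(H>5)&(H<25)&(S>70)&(V>50)
    return m.astype(np.uint8)
def blob(d,u,v,kind,R=60,hull=True):
    """silhouette contour nearest the pixel"""
    m=mask(d['frame'],kind); w=np.zeros_like(m); w[max(v-R,0):v+R,max(u-R,0):u+R]=1
    cs,_=cv2.findContours(m*w,cv2.RETR_EXTERNAL,cv2.CHAIN_APPROX_NONE)
    cs=[c for c in cs if cv2.contourArea(c)>30]
    c=max(cs,key=lambda c:cv2.pointPolygonTest(c,(u,v),True))
    return cv2.convexHull(c)
def cen(c):
    M=cv2.moments(c); return M['m10']/M['m00'],M['m01']/M['m00']
def meas(d,u,v,kind,z,R=60):
    c=blob(d,u,v,kind,R); p=px2w(d,cen(c),z)[0]
    q=px2w(d,c[:,0],z)[:,:2].astype(np.float32)
    (rc,sz,a)=cv2.minAreaRect(q*1000)
    b=cv2.boxPoints((rc,sz,a)); e1=b[1]-b[0]; e2=b[2]-b[1]; L=e1 if np.hypot(*e1)>np.hypot(*e2) else e2
    return p[:2]*1000,np.array(rc),sorted(sz),np.degrees(np.arctan2(L[1],L[0]))%180
def show(d,lst):
    for n,u,v,k,z,R in lst:
        p,rc,sz,a=meas(d,u,v,k,z,R); print(n,'cen',p.round(1),'rect',rc.round(1),np.round(sz,1),'long axis',round(a,1))
E
python3 - <<'E'
from m import *
d=load('top0')
show(d,[('bar',302,196,'white',.015,30),('ring',403,205,'white',.015,25),('disc',210,201,'white',.015,25),('tin',464,271,'tin',.02,18),('jar',165,267,'jar',.022,16),
('sq',245,261,'wood',.0045,70),('rb',373,238,'wood',.0045,62),('carton',290,172,'carton',.03,35)])
s=load('scene0')
show(s,[('bar',350,280,'white',.015,25),('ring',225,335,'white',.015,25),('disc',436,232,'white',.015,20),('tin',147,300,'tin',.02,18),('jar',424,176,'jar',.022,16),
('sq',340,212,'wood',.0045,75),('rb',225,290,'wood',.0045,65)])
# crops
t=[d['frame'][v-25:v+25,u-33:u+33] for u,v in ((302,190),(413,200),(165,275),(464,265),(455,180),(210,201))]
t=[cv2.resize(x,(264,200),interpolation=cv2.INTER_CUBIC) for x in t]
cv2.imwrite('pics/crop0.png',np.vstack([np.hstack(t[:3]),np.hstack(t[3:])]))
E
```

```text
bar cen [646.9  29.4] rect [647.3  29.4] [39.8 99.1] long axis 97.2
ring cen [ 625.8 -274.3] rect [ 625.4 -273.8] [62.9 64.2] long axis 179.6
disc cen [630.2 281.1] rect [630.7 281.5] [57.5 61.3] long axis 2.1
tin cen [ 453.7 -400.6] rect [ 446.4 -407.8] [93.8 97.1] long axis 90.7
jar cen [443.9 397.4] rect [443.8 397.1] [47.2 48. ] long axis 18.1
sq cen [465.  147.4] rect [465.4 147.5] [100.1 260. ] long axis 83.4
rb cen [ 485.4 -163.7] rect [ 485.8 -164.3] [100.  246.1] long axis 92.9
carton cen [713.7  38.4] rect [714.5  38.6] [ 96.2 110.1] long axis 97.0
bar cen [618.   11.4] rect [630.1  16.8] [117.8 146. ] long axis 147.2
ring cen [ 611.3 -296.5] rect [ 608.3 -297.1] [108.4 134.8] long axis 152.5
disc cen [621.  278.7] rect [620.2 282. ] [ 98.3 143.6] long axis 141.1
tin cen [ 443.  -397.2] rect [ 441.  -401.8] [ 68.9 103.8] long axis 158.2
jar cen [446.7 385.6] rect [443.2 388.2] [ 86.5 138.2] long axis 141.6
sq cen [465.  142.7] rect [464.1 147.5] [107.4 264.2] long axis 83.4
rb cen [ 485.  -176.9] rect [ 484.4 -166.7] [106.6 245.8] long axis 92.5
```

View pics/crop0.png

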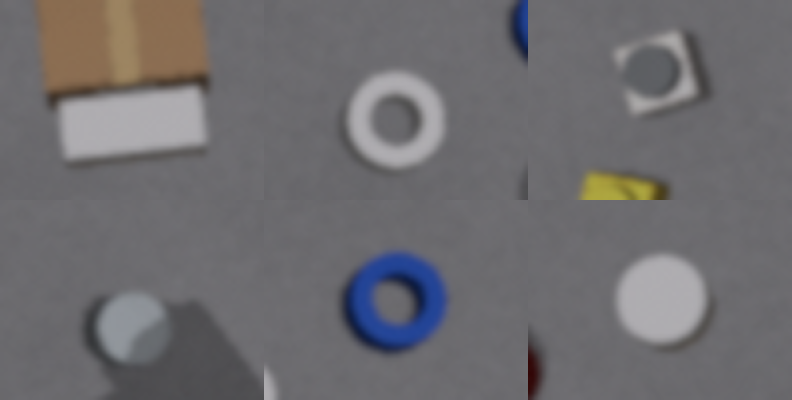

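The crop confirms the white ring, white jar, steel tin, disc and bar; the blue ring and yellow jar are left alone. I'll turn the tool to yaw 187° (y across the bar) and start moving.

>>> step_arm(
  targets="0 0 0 -6.9;0 0 0 -6.9;0 0 0 -6.9;0 0 0 -6.9;0 0 0 -6.9;0 0 0 -6.9;0 0 0 -6.9;0 0 0 -6.9;0 0 0 -6.9;0 0 0 -6.9;0 0 0 -6.7;0 0 0 0",
  claw=0,
)

```text
time_s: 1.1
tcp_pos: [0.2276, -0.5817, 0.2219]
ee_rot: [[0.125, -0.992, -0.0], [-0.992, -0.125, 0.001], [-0.001, 0.0, -1.0]]
wrist_force: [0.4, 0.6, -0.2]
gripper_width: 0.173
gripper_force: 0.0
```

```bash
cat > go.py <<'E'
# go.py x y z yaw(mm,deg): remaining shift in tool axes (cm) at present yaw, and after the turn
import sys
from h import *
s=sense(); R=s['ee_rot']; p=s['tcp_pos']*1000
yaw=np.degrees(np.arctan2(R[1,1],R[0,1]))%360
print('t',round(s['time_s'],1),'tcp',p.round(1),'yaw',round(yaw,2),'w',round(s['gripper_width']*87,1),'F',s['wrist_force'].round(1),'gf',round(s['gripper_force'],1),'j1,6',s['joints'][[0,5]].round(0))
a=list(map(float,sys.argv[1:]))
for i in range(0,len(a),4):
    t=a[i:i+4]; dt=(yaw-t[3]+180)%360-180
    def ax(y): y=np.radians(y); Y=np.array([np.cos(y),np.sin(y)]); return np.array([-Y[1],Y[0]]),Y
    d=np.array(t[:3])-p
    for nm,yy in (('now',yaw),('after turn',t[3])):
        X,Y=ax(yy); print(nm,'cm',np.round([d[:2]@X/10,d[:2]@Y/10,-d[2]/10],2),'turn',round(dt,2))
    p=np.array(t[:3]); yaw=t[3]
E
python3 go.py 637.5 109 200 187.1
python3 - <<'E'
from m import *
d=load('top0'); im=d['frame']
for z in (.02,.035,.04): print('tin',z,px2w(d,(464.5,272),z)[0].round(4))
h=cv2.cvtColor(im,cv2.COLOR_BGR2HSV); m=(((h[...,0]<8)|(h[...,0]>172))&(h[...,1]>140)&(h[...,2]>50)).astype(np.uint8)
for c in cv2.findContours(m,0,1)[0]:
    if cv2.contourArea(c)>200: print('red',np.round(cen(c)),px2w(d,cen(c),.045)[0].round(3))
k=((h[...,2]<30)).astype(np.uint8)
for c in cv2.findContours(k,0,1)[0]:
    if cv2.contourArea(c)>2000: print('black',cv2.boundingRect(c))
for u in (123,507): print(px2w(d,(u,270),0)[0].round(3),px2w(d,(u,270),.12)[0].round(3))
# scene check with brighter threshold
s=load('scene0'); g=cv2.cvtColor(s['frame'],cv2.COLOR_BGR2HSV)
w=((g[...,2]>155)&(g[...,1]<45)).astype(np.uint8)
for c in cv2.findContours(w,0,1)[0]:
    if cv2.contourArea(c)>80 and 140<cen(c)[0]<460 and cen(c)[1]<350: hc=cv2.convexHull(c); print('w',np.round(cen(hc)),cv2.contourArea(hc),px2w(s,cen(hc),.02)[0].round(3))
E
```

```text
t 1.1 tcp [ 227.6 -581.7  221.9] yaw 187.17 w 15.0 F [ 0.4  0.6 -0.2] gf 0.0 j1,6 [-54.  61.]
now cm [-63.42 -49.29   2.19] turn 0.07
after turn cm [-63.48 -49.22   2.19] turn 0.07
tin 0.02 [ 0.4423 -0.4102  0.02  ]
tin 0.035 [ 0.4412 -0.4061  0.035 ]
tin 0.04 [ 0.4409 -0.4047  0.04  ]
red [465. 222.] [ 0.574 -0.407  0.045]
red [163. 215.] [0.581 0.398 0.045]
red [410.  99.] [ 0.913 -0.266  0.045]
red [478.  95.] [ 0.928 -0.452  0.045]
red [443.  87.] [ 0.95  -0.356  0.045]
black (506, 203, 134, 141)
black (0, 151, 126, 162)
[0.437 0.512 0.   ] [0.429 0.469 0.12 ]
[ 0.451 -0.531  0.   ] [ 0.442 -0.489  0.12 ]
w [236. 330.] 641.5 [ 0.617 -0.271  0.02 ]
w [148. 296.] 181.5 [ 0.429 -0.399  0.02 ]
w [453. 283.] 726.5 [0.771 0.204 0.02 ]
w [355. 275.] 426.0 [0.63 0.03 0.02]
w [437. 230.] 363.0 [0.621 0.284 0.02 ]
w [320. 184.] 330.0 [0.317 0.132 0.02 ]
w [351. 143.] 105.0 [0.215 0.304 0.02 ]
w [220. 149.] 1516.0 [ 0.033 -0.03   0.02 ]
w [190.  90.] 193.0 [-0.303  0.023  0.02 ]
```

>>> step_arm(
  targets="-3.1 -2.4 0 0;-3.1 -2.4 0 0;-3.1 -2.4 0 0;-3.1 -2.4 0 0;-3.1 -2.4 0 0;-3.1 -2.4 0 0;-3.1 -2.4 0 0;-3.1 -2.4 0 0;-3.1 -2.4 0 0;-3.1 -2.4 0 0;-3.1 -2.4 0 0;-3.1 -2.4 0 0",
  claw=0,
)

```text
time_s: 2.1
tcp_pos: [0.4682, -0.1756, 0.2226]
ee_rot: [[0.12, -0.993, 0.0], [-0.993, -0.12, 0.0], [-0.0, -0.0, -1.0]]
wrist_force: [0.9, -0.9, -0.0]
gripper_width: 0.007
gripper_force: 0.0
```

>>> step_arm(
  targets="-3.1 -2.4 0 0;-3.1 -2.4 0 0;-3.1 -2.4 0 0;-3.1 -2.4 0 0;-3.1 -2.4 0 0;-3.1 -2.4 0 0;-3.1 -2.4 0 0;-3.1 -2.4 0 0;0 0 0 0",
)

```text
time_s: 2.85
tcp_pos: [0.6305, 0.0976, 0.2208]
ee_rot: [[0.125, -0.992, 0.001], [-0.992, -0.125, 0.0], [-0.0, -0.001, -1.0]]
wrist_force: [1.0, -0.6, -0.4]
gripper_width: 0.008
gripper_force: 0.0
```

```bash
python3 go.py 635 109 12 187.1
```

```text
t 2.9 tcp [630.5  97.6 220.8] yaw 187.17 w 0.7 F [ 1.  -0.6 -0.4] gf 0.0 j1,6 [ 23. -16.]
now cm [-1.07 -0.59 20.88] turn 0.07
after turn cm [-1.07 -0.59 20.88] turn 0.07
```

>>> step_arm(
  targets="-0.5 -0.3 4 0;-0.5 -0.3 4 0;0 0 4 0;0 0 4 0;0 0 3 0;0 0 1.9 0;0 0 0 0",
)

```text
time_s: 3.43
tcp_pos: [0.6285, 0.1014, 0.0079]
ee_rot: [[0.119, -0.993, -0.011], [-0.993, -0.119, -0.004], [0.002, 0.011, -1.0]]
wrist_force: [-0.5, 0.9, -1.3]
gripper_width: 0.007
gripper_force: 0.0
```

```bash
python3 go.py 635 109 12 187.1
python3 - <<'E'
from h import *
d=grab('scene','s1'); cv2.imwrite('pics/s1c.png',cv2.resize(d['frame'][200:360,270:480],None,fx=3,fy=3))
E
```

```text
t 3.4 tcp [628.5 101.4   7.9] yaw 186.84 w 0.6 F [-0.5  0.9 -1.3] gf 0.0 j1,6 [ 24. -17.]
now cm [-0.68 -0.73 -0.41] turn -0.26
after turn cm [-0.67 -0.73 -0.41] turn -0.26
```

View pics/s1c.png

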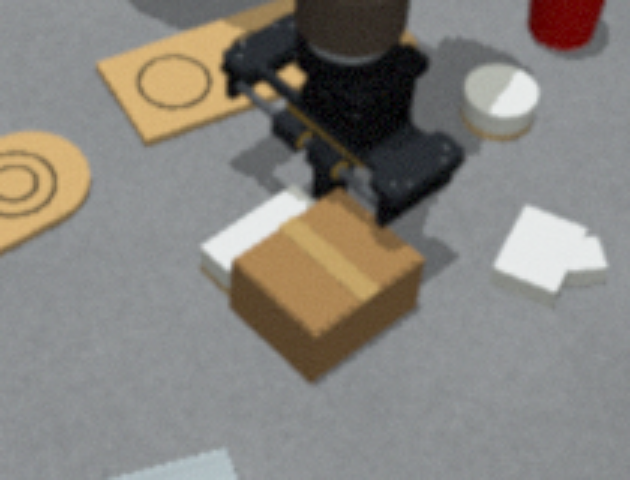

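The bar is free past both ends and the closed fingers stand just past its left end. I'll shift to its centreline and push it along the carton face.

>>> step_arm(
  targets="0 -0.7 -0.4 0;1 0 0 0;1 0 0 0;1 0 0 0;1 0 0 0;1 0 0 0;1 0 0 0;1 0 0 0;1 0 0 0;1 0 0 0;0.8 0 0 0;0.5 0 0 0",
)

```text
time_s: 4.48
tcp_pos: [0.6522, 0.0003, 0.0174]
ee_rot: [[0.122, -0.993, -0.0], [-0.993, -0.122, -0.0], [0.0, 0.0, -1.0]]
wrist_force: [-0.1, 0.0, 0.4]
gripper_width: 0.006
gripper_force: 0.2
```

```bash
python3 go.py 649 -1 12 187.1
python3 - <<'E'
from h import *
d=grab('scene','s2'); cv2.imwrite('pics/s2c.png',cv2.resize(d['frame'][200:360,230:440],None,fx=3,fy=3))
E
```

```text
t 4.5 tcp [6.522e+02 3.000e-01 1.740e+01] yaw 187.01 w 0.5 F [-0.1  0.   0.4] gf 0.2 j1,6 [14. -7.]
now cm [0.09 0.33 0.54] turn -0.09
after turn cm [0.09 0.33 0.54] turn -0.09
```

View pics/s2c.png

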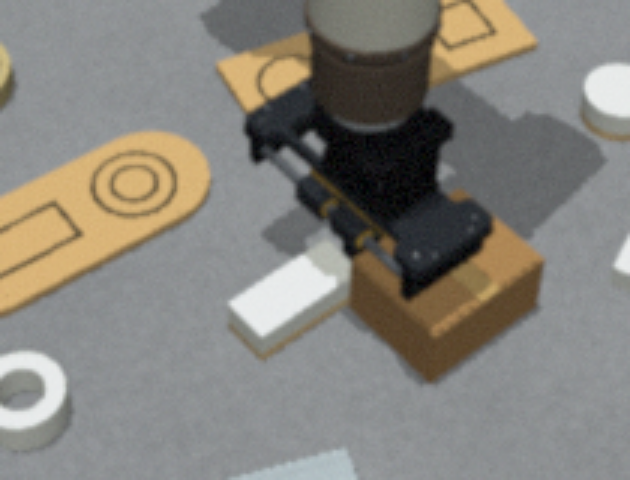

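The bar now sticks out well past the carton's end (free end at crop (245,320)). I'll back off, rise and measure it.

>>> step_arm(
  targets="-0.5 0 0 0;0 0 -4 0;0 0 -4 0;0 0 -3 0;-3.5 -2 0 0;-3.5 -2 0 0;0 0 0 0",
  claw=7,
)

```text
time_s: 5.12
tcp_pos: [0.6851, 0.0872, 0.1284]
ee_rot: [[0.129, -0.992, 0.005], [-0.992, -0.129, 0.002], [-0.001, -0.005, -1.0]]
wrist_force: [1.2, -0.1, 0.6]
gripper_width: 0.454
gripper_force: 0.0
```

```bash
cat > br.py <<'E'
# bright tops in a view: br.py view name z u0 v0 u1 v1
import sys
from m import *
n,f,z=sys.argv[1],sys.argv[2],float(sys.argv[3]); u0,v0,u1,v1=map(int,sys.argv[4:8]); th=int(sys.argv[8]) if len(sys.argv)>8 else 155
d=grab(n,f); g=cv2.cvtColor(d['frame'],cv2.COLOR_BGR2HSV)
w=((g[...,2]>th)&(g[...,1]<45)).astype(np.uint8); k=np.zeros_like(w); k[v0:v1,u0:u1]=1
for c in cv2.findContours(w*k,0,1)[0]:
    if cv2.contourArea(c)<60: continue
    h=cv2.convexHull(c); q=px2w(d,h[:,0],z)[:,:2].astype(np.float32)*1000
    rc,sz,a=cv2.minAreaRect(q); b=cv2.boxPoints((rc,sz,a)); e=max(b[1]-b[0],b[2]-b[1],key=np.linalg.norm)
    print(np.round(cen(h)),'cen',(px2w(d,cen(h),z)[0]*1000).round(1),'rect',np.round(rc,1),np.round(sorted(sz),1),round(np.degrees(np.arctan2(e[1],e[0]))%180,1))
E
python3 br.py top t3 .03 290 160 400 230 135; python3 br.py scene s3 .03 280 250 370 330; python3 go.py
```

```text
[334. 193.] cen [652.5 -59.5  30. ] rect [652.7 -59.5] [40.7 97.5] 96.9
[327. 296.] cen [651.3 -62.3  30. ] rect [651.4 -59.9] [ 45.2 100.8] 97.5
t 5.2 tcp [682.4  83.2 126.9] yaw 187.24 w 47.5 F [-0.5 -0.9 -0.8] gf 0.0 j1,6 [ 20. -13.]
```

```bash
python3 go.py 652.5 -60 127 187.1
```

```text
t 5.2 tcp [682.4  83.2 126.9] yaw 187.24 w 47.5 F [-0.5 -0.9 -0.8] gf 0.0 j1,6 [ 20. -13.]
now cm [ 1.383e+01  4.770e+00 -1.000e-02] turn 0.14
after turn cm [ 1.384e+01  4.730e+00 -1.000e-02] turn 0.14
```

>>> step_arm(
  targets="3.4 1.2 0 0;3.4 1.2 0 0;3.4 1.2 0 0;3.4 1.2 0 0;0 0 0 0;0 0 0 0",
  claw=7,
)

```text
time_s: 5.72
tcp_pos: [0.6504, -0.0624, 0.1274]
ee_rot: [[0.119, -0.993, -0.001], [-0.993, -0.119, -0.0], [-0.0, 0.001, -1.0]]
wrist_force: [0.5, 0.4, 1.0]
gripper_width: 0.799
gripper_force: 0.0
```

```bash
python3 go.py 652.5 -60 5 187.1
```

```text
t 5.7 tcp [650.4 -62.4 127.4] yaw 186.84 w 69.5 F [0.5 0.4 1. ] gf 0.0 j1,6 [ 9. -2.]
now cm [-0.22 -0.24 12.24] turn -0.26
after turn cm [-0.22 -0.24 12.24] turn -0.26
```

Down, then close.

>>> step_arm(
  targets="-0.2 -0.2 3.5 0;0 0 3.5 0;0 0 2.5 0;0 0 1.5 0;0 0 1 0;0 0 0.2 0;0 0 0 0",
)

```text
time_s: 6.3
tcp_pos: [0.6536, -0.0572, 0.0053]
ee_rot: [[0.124, -0.992, -0.001], [-0.992, -0.124, -0.0], [0.0, 0.001, -1.0]]
wrist_force: [0.6, -0.2, 0.4]
gripper_width: 0.798
gripper_force: 0.0
```

>>> step_arm(
  targets="0 0 0 0;0 0 0 0;0 0 0 0;0 0 0 0;0 0 0 0;0 0 0 0;0 0 0 0",
  claw=2,
)

```text
time_s: 6.88
tcp_pos: [0.6535, -0.0578, 0.0061]
ee_rot: [[0.123, -0.992, 0.0], [-0.992, -0.123, -0.0], [0.0, -0.0, -1.0]]
wrist_force: [-0.4, 0.0, 1.7]
gripper_width: 0.457
gripper_force: 30.0
```

```bash
python3 go.py 652.5 -60 110 187.1 487.8 -212 110 182.8
```

```text
t 6.9 tcp [653.5 -57.8   6.1] yaw 187.06 w 39.8 F [-0.4  0.   1.7] gf 30.0 j1,6 [ 9. -2.]
now cm [  0.21   0.13 -10.39] turn -0.04
after turn cm [  0.21   0.13 -10.39] turn -0.04
now cm [13.05 18.22 -0.  ] turn 4.3
after turn cm [14.38 17.19 -0.  ] turn 4.3
```

>>> step_arm(
  targets="0 0 -1 0;0 0 -3 0;0 0 -4 0;0 0 -3 0;0 0 0 4.3",
)

```text
time_s: 7.3
tcp_pos: [0.6583, -0.0578, 0.1247]
ee_rot: [[0.049, -0.999, 0.016], [-0.999, -0.049, -0.0], [0.001, -0.016, -1.0]]
wrist_force: [0.6, 0.2, 0.7]
gripper_width: 0.453
gripper_force: 30.0
```

```bash
python3 - <<'E'
from m import *
d=load('top0'); im=d['frame']; g=im[...,2].astype(int)
for n,u,v in (('sq',245,261),('rb',373,238)):
    c=blob(d,u,v,'wood',70); pm=np.zeros(g.shape,np.uint8); cv2.fillPoly(pm,[c],1); pm=cv2.erode(pm,np.ones((7,7)))
    br=np.median(g[pm>0]); k=((g<br-25)&(pm>0)).astype(np.uint8)
    cs,h=cv2.findContours(k,cv2.RETR_CCOMP,cv2.CHAIN_APPROX_NONE)
    for i,q in enumerate(cs):
        if cv2.contourArea(q)>100 and h[0][i][3]<0:
            w=px2w(d,q[:,0],.009)[:,:2].astype(np.float32)*1000; rc,sz,a=cv2.minAreaRect(w); print(n,np.round(cen(q)),(px2w(d,cen(q),.009)[0]*1000).round(1),np.round(rc,1),np.round(sz,1),round(a,1))
E
python3 go.py 487.7 -210 110 182.8
```

```text
sq [286. 265.] [455.6  67.7   9. ] [454.4  67.5] [62.4 62.3] 1.0
sq [257. 261.] [465.3 148.9   9. ] [465.5 148.9] [48.9 51.5] 0.8
sq [228. 257.] [474.2 226.6   9. ] [474.2 226.7] [52.3 50.8] 83.6
rb [349. 256.] [ 482.3 -101.9    9. ] [ 482.3 -101.4] [38.1 38. ] 0.7
rb [389. 255.] [ 487.4 -211.     9. ] [ 487.4 -211.3] [ 44.9 102.2] 2.7
rb [349. 256.] [ 482.5 -102.     9. ] [ 481.1 -102.7] [68.1 67.8] 0.5
t 7.3 tcp [658.3 -57.8 124.7] yaw 182.8 w 39.4 F [0.6 0.2 0.7] gf 30.0 j1,6 [ 9. -6.]
now cm [14.37 17.79  1.47] turn -0.0
after turn cm [14.37 17.79  1.47] turn -0.0
```

>>> step_arm(
  targets="2 2.6 0 0;2.4 3 0 0;2.4 3 0 0;2.4 3 0 0;2.4 3 0 0;2 2.3 0 0;0.7 0.5 0 0;0 0 0 0;0 0 0 0",
)

```text
time_s: 8.05
tcp_pos: [0.4872, -0.2093, 0.1163]
ee_rot: [[0.047, -0.999, 0.002], [-0.999, -0.047, -0.0], [0.0, -0.002, -1.0]]
wrist_force: [0.5, 0.4, -1.1]
gripper_width: 0.454
gripper_force: 30.0
```

```bash
python3 go.py 487.5 -209.3 16 182.8
```

```text
t 8.1 tcp [ 487.2 -209.3  116.3] yaw 182.72 w 39.5 F [ 0.5  0.4 -1.1] gf 30.0 j1,6 [-6.  8.]
now cm [ 1.000e-02 -3.000e-02  1.003e+01] turn -0.08
after turn cm [ 1.000e-02 -3.000e-02  1.003e+01] turn -0.08
```

>>> step_arm(
  targets="0 0 3.5 0;0 0 3 0;0 0 2 0;0 0 1 0;0 0 0.3 0;0 0 0.2 0;0 0 0 0;0 0 0 0",
)

```text
time_s: 8.72
tcp_pos: [0.4879, -0.2089, 0.0167]
ee_rot: [[0.049, -0.999, 0.003], [-0.999, -0.049, -0.0], [0.001, -0.003, -1.0]]
wrist_force: [-0.4, 0.8, -0.2]
gripper_width: 0.458
gripper_force: 30.0
```

```bash
python3 go.py 487.5 -209.3 15.5 182.8
```

```text
t 8.7 tcp [ 487.9 -208.9   16.7] yaw 182.8 w 39.8 F [-0.4  0.8 -0.2] gf 30.0 j1,6 [-6.  8.]
now cm [0.04 0.04 0.12] turn -0.0
after turn cm [0.04 0.04 0.12] turn -0.0
```

>>> step_arm(
  targets="0 0 0.1 0;0 0 0 0",
)

```text
time_s: 8.88
tcp_pos: [0.4871, -0.209, 0.0154]
ee_rot: [[0.048, -0.999, 0.002], [-0.999, -0.048, -0.0], [0.0, -0.002, -1.0]]
wrist_force: [0.1, -0.9, -1.2]
gripper_width: 0.456
gripper_force: 30.0
```

>>> step_arm(
  targets="0 0 0 0;0 0 0 0;0 0 0 0;0 0 0 0;0 0 -2 0;0 0 -3 0;0 0 -4 0;0 0 -2 0;0 -4 0 0;0 -4 0 0;0 0 0 0",
  claw=8.7,
)

```text
time_s: 9.8
tcp_pos: [0.573, -0.2052, 0.1251]
ee_rot: [[0.05, -0.999, 0.007], [-0.999, -0.051, -0.002], [0.002, -0.006, -1.0]]
wrist_force: [0.5, -0.9, -0.0]
gripper_width: 0.992
gripper_force: 0.0
```

```bash
python3 br.py top t4 .039 340 225 420 290 135; python3 br.py scene s4 .039 200 250 300 320 ; python3 go.py 623 -272 110 182.8
```

```text
[390. 255.] cen [ 484.6 -208.8   39. ] rect [ 486.2 -210.9] [37.3 95.7] 90.7
[227. 276.] cen [ 488.2 -226.6   39. ] rect [ 488.9 -223.7] [42.9 74.3] 92.4
t 9.9 tcp [ 566.9 -204.8  123.6] yaw 182.78 w 87.0 F [-0.5  0.5 -0.1] gf 0.0 j1,6 [-4.  7.]
now cm [ 6.99 -5.27  1.36] turn -0.02
after turn cm [ 6.99 -5.27  1.36] turn -0.02
```

>>> step_arm(
  targets="2.4 -1.8 0 0;2.4 -1.8 0 0;2.2 -1.7 0 0;0 0 0 0;0 0 0 0;0 0 0 0",
)

```text
time_s: 10.4
tcp_pos: [0.6211, -0.2722, 0.1239]
ee_rot: [[0.047, -0.999, -0.002], [-0.999, -0.047, 0.001], [-0.001, 0.002, -1.0]]
wrist_force: [-0.5, 0.6, 0.2]
gripper_width: 0.998
gripper_force: 0.0
```

```bash
python3 go.py 623 -272 6 182.8;python3 br.py scene s5 .03 190 290 300 360
```

```text
t 10.4 tcp [ 621.1 -272.2  123.9] yaw 182.71 w 86.8 F [-0.5  0.6  0.2] gf 0.0 j1,6 [-10.  13.]
now cm [-1.000e-02 -1.900e-01  1.179e+01] turn -0.09
after turn cm [-1.000e-02 -1.900e-01  1.179e+01] turn -0.09
[236. 330.] cen [ 624.8 -274.4   30. ] rect [ 625.2 -274.9] [61.5 63.3] 44.0
```

>>> step_arm(
  targets="0 -0.2 3.5 0;0.1 0 3.5 0;0 0 2.5 0;0 0 1.2 0;0 0 0.8 0;0 0 0.3 0;0 0 0 0",
)

```text
time_s: 11.03
tcp_pos: [0.6253, -0.2733, 0.0073]
ee_rot: [[0.049, -0.999, 0.001], [-0.999, -0.049, -0.0], [0.001, -0.001, -1.0]]
wrist_force: [-0.1, -0.4, 0.4]
gripper_width: 1.002
gripper_force: 0.0
```

>>> step_arm(
  targets="0 0 0 0;0 0 0 0;0 0 0 0;0 0 0 0;0 0 0 0;0 0 0 0",
  claw=5,
)

```text
time_s: 11.53
tcp_pos: [0.6251, -0.2735, 0.0076]
ee_rot: [[0.048, -0.999, 0.001], [-0.999, -0.048, -0.0], [0.0, -0.001, -1.0]]
wrist_force: [-1.6, 0.1, 3.6]
gripper_width: 0.756
gripper_force: 30.0
```

```bash
python3 go.py 482.4 -102 110 182.8
```

```text
t 11.5 tcp [ 625.1 -273.5    7.6] yaw 182.77 w 65.8 F [-1.6  0.1  3.6] gf 30.0 j1,6 [-10.  13.]
now cm [-17.82  13.43 -10.24] turn -0.03
after turn cm [-17.83  13.42 -10.24] turn -0.03
```

>>> step_arm(
  targets="0 0 -1 0;0 0 -3 0;0 0 -4 0;0 0 -3 0;-2.8 2.1 0 0;-3 2.3 0 0;-3 2.3 0 0;-3 2.3 0 0;-3 2.3 0 0;-2.4 1.8 0 0;-0.6 0.4 0 0;0 0 0 0",
)

```text
time_s: 12.53
tcp_pos: [0.4805, -0.1009, 0.1174]
ee_rot: [[0.051, -0.999, 0.001], [-0.999, -0.051, 0.0], [-0.0, -0.001, -1.0]]
wrist_force: [0.8, -0.2, -0.4]
gripper_width: 0.758
gripper_force: 30.0
```

>>> step_arm(
  targets="0 0 0 0;0 0 0 0",
)

```text
time_s: 12.7
tcp_pos: [0.4827, -0.1026, 0.1169]
ee_rot: [[0.048, -0.999, 0.002], [-0.999, -0.048, -0.0], [0.0, -0.002, -1.0]]
wrist_force: [0.2, -0.4, -0.4]
gripper_width: 0.761
gripper_force: 30.0
```

```bash
python3 go.py 482.4 -102 17.3 182.8
```

```text
t 12.7 tcp [ 482.7 -102.6  116.9] yaw 182.73 w 66.2 F [ 0.2 -0.4 -0.4] gf 30.0 j1,6 [ 7. -4.]
now cm [-0.06  0.03  9.96] turn -0.07
after turn cm [-0.06  0.03  9.96] turn -0.07
```

>>> step_arm(
  targets="0 0 3.5 0;0 0 3 0;0 0 2 0;0 0 1 0;0 0 0.4 0;0 0 0.1 0;0 0 0 0;0 0 0 0",
)

```text
time_s: 13.37
tcp_pos: [0.4825, -0.1029, 0.0165]
ee_rot: [[0.047, -0.999, 0.001], [-0.999, -0.047, -0.0], [0.0, -0.001, -1.0]]
wrist_force: [0.4, -0.5, -0.4]
gripper_width: 0.761
gripper_force: 30.0
```

>>> step_arm(
  targets="0 0 0 0;0 0 0 0;0 0 0 0;0 0 0 0;0 0 0 0;0 0 -2 0;0 0 -3 0;0 0 -4 0;0 0 -2 0;-2 -3 0 0;-2 -3 0 0;-2 -3 0 0",
  claw=8.7,
)

```text
time_s: 14.37
tcp_pos: [0.5694, -0.0371, 0.1279]
ee_rot: [[0.047, -0.999, 0.002], [-0.999, -0.047, 0.001], [-0.0, -0.002, -1.0]]
wrist_force: [0.1, -0.1, 0.4]
gripper_width: 0.999
gripper_force: 0.0
```

```bash
python3 br.py top t6 .039 325 225 430 290 135; python3 go.py 628 279 110 173.5
```

```text
[391. 254.] cen [ 487.3 -210.3   39. ] rect [ 487.5 -209.7] [40. 98.] 90.7
[349. 255.] cen [ 482.7 -100.5   39. ] rect [483.5 -99.5] [61.3 63.9] 90.7
t 14.4 tcp [575.7 -33.9 127.5] yaw 182.98 w 87.1 F [6.2 1.4 1.4] gf 0.0 j1,6 [ 13. -10.]
now cm [-30.97  -6.85   1.75] turn 9.48
after turn cm [-31.68  -1.65   1.75] turn 9.48
```

>>> step_arm(
  targets="0 0 0 4.8;0 0 0 4.7;-3 -0.2 0 0;-3.8 -0.2 0 0;-3.8 -0.2 0 0;-3.8 -0.2 0 0;-3.8 -0.2 0 0;-3.8 -0.2 0 0;-3.8 -0.2 0 0;-3.4 -0.2 0 0;-2.2 0 0 0;0 0 0 0",
)

```text
time_s: 15.42
tcp_pos: [0.6213, 0.2766, 0.1257]
ee_rot: [[-0.113, -0.994, 0.001], [-0.994, 0.113, 0.001], [-0.001, -0.001, -1.0]]
wrist_force: [-0.3, -0.3, -0.4]
gripper_width: 0.998
gripper_force: 0.0
```

>>> step_arm(
  targets="0 0 0 0;0 0 0 0",
)

```text
time_s: 15.58
tcp_pos: [0.6206, 0.2715, 0.1261]
ee_rot: [[-0.117, -0.993, -0.001], [-0.993, 0.117, -0.001], [0.001, 0.001, -1.0]]
wrist_force: [0.6, 0.1, -0.3]
gripper_width: 1.002
gripper_force: 0.0
```

```bash
python3 go.py 628 279 6 173.5;python3 br.py scene s7 .03 390 200 480 260
```

```text
t 15.6 tcp [620.6 271.5 126.1] yaw 173.26 w 87.2 F [ 0.6  0.1 -0.3] gf 0.0 j1,6 [ 37. -44.]
now cm [-0.83 -0.65 12.01] turn -0.24
after turn cm [-0.83 -0.65 12.01] turn -0.24
[436. 230.] cen [626.8 275.3  30. ] rect [626.5 275.7] [56.2 59.1] 139.0
```

>>> step_arm(
  targets="-0.6 -0.6 3.5 0;0 0 3.5 0;0 0 2.5 0;0 0 1.2 0;0 0 1 0;0 0 0.3 0;0 0 0 0",
)

```text
time_s: 16.22
tcp_pos: [0.6283, 0.2771, 0.0071]
ee_rot: [[-0.118, -0.993, 0.001], [-0.993, 0.118, 0.0], [-0.0, -0.001, -1.0]]
wrist_force: [0.9, -0.6, 0.8]
gripper_width: 0.998
gripper_force: 0.0
```

>>> step_arm(
  targets="0 0 0 0;0 0 0 0;0 0 0 0;0 0 0 0;0 0 0 0;0 0 0 0",
  claw=4.5,
)

```text
time_s: 16.72
tcp_pos: [0.6279, 0.2776, 0.0072]
ee_rot: [[-0.117, -0.993, 0.001], [-0.993, 0.117, 0.0], [-0.0, -0.0, -1.0]]
wrist_force: [-0.9, 0.0, 1.9]
gripper_width: 0.68
gripper_force: 30.0
```

```bash
python3 go.py 455.6 67.8 110 173.5
```

```text
t 16.7 tcp [627.9 277.6   7.2] yaw 173.26 w 59.2 F [-0.9  0.   1.9] gf 30.0 j1,6 [ 37. -44.]
now cm [ 22.85  14.65 -10.28] turn -0.24
after turn cm [ 22.79  14.74 -10.28] turn -0.24
```

>>> step_arm(
  targets="0 0 -1 0;0 0 -3 0;0 0 -4 0;0 0 -3 0;2.8 1.8 0 0;3.3 2.1 0 0;3.3 2.1 0 0;3.3 2.1 0 0;3.3 2.1 0 0;3.3 2.1 0 0;2.6 1.7 0 0;0.9 0.7 0 0",
)

```text
time_s: 17.72
tcp_pos: [0.4513, 0.0652, 0.1169]
ee_rot: [[-0.12, -0.993, -0.002], [-0.993, 0.12, -0.0], [0.001, 0.002, -1.0]]
wrist_force: [1.0, 0.2, 0.5]
gripper_width: 0.683
gripper_force: 30.0
```

>>> step_arm(
  targets="0 0 0 0;0 0 0 0;0 0 0 0",
)

```text
time_s: 17.97
tcp_pos: [0.4566, 0.0692, 0.1172]
ee_rot: [[-0.117, -0.993, 0.002], [-0.993, 0.117, 0.001], [-0.001, -0.002, -1.0]]
wrist_force: [-0.1, -0.4, -0.9]
gripper_width: 0.682
gripper_force: 30.0
```

```bash
python3 go.py 455.6 67.8 17 173.5
```

```text
t 18.0 tcp [456.6  69.2 117.2] yaw 173.3 w 59.3 F [-0.1 -0.4 -0.9] gf 30.0 j1,6 [ 29. -36.]
now cm [ 0.15  0.08 10.02] turn -0.2
after turn cm [ 0.15  0.08 10.02] turn -0.2
```

>>> step_arm(
  targets="0.1 0.1 3.5 0;0 0 3 0;0 0 2 0;0 0 1 0;0 0 0.4 0;0 0 0.1 0;0 0 0 0;0 0 0 0",
)

```text
time_s: 18.63
tcp_pos: [0.4551, 0.0683, 0.0168]
ee_rot: [[-0.117, -0.993, 0.001], [-0.993, 0.117, 0.001], [-0.001, -0.001, -1.0]]
wrist_force: [0.3, 0.1, -0.8]
gripper_width: 0.681
gripper_force: 30.0
```

>>> step_arm(
  targets="0 0 0 0;0 0 0 0;0 0 0 0;0 0 0 0;0 0 0 0;0 0 -2 0;0 0 -3 0;0 0 -4 0;0 0 -2 0;3 0 0 6.9;3 0 0 6.9;3 0 0 6.9",
  claw=8.7,
)

```text
time_s: 19.63
tcp_pos: [0.4332, -0.0203, 0.1272]
ee_rot: [[-0.465, -0.885, 0.002], [-0.885, 0.465, 0.001], [-0.002, -0.002, -1.0]]
wrist_force: [-0.2, -0.5, 0.3]
gripper_width: 0.999
gripper_force: 0.0
```

```bash
python3 br.py top t8 .039 260 225 420 300 135; python3 go.py 443 -403 120 135
```

```text
[286. 271.] cen [437.   68.1  39. ] rect [437.8  67.4] [84.8 97.7] 109.3
[391. 254.] cen [ 487.3 -210.3   39. ] rect [ 487.5 -209.7] [40.  98.1] 90.7
[353. 256.] cen [ 479.6 -109.1   39. ] rect [ 477.5 -111.8] [42.6 64.5] 154.0
t 19.7 tcp [429.1 -23.7 126.3] yaw 151.79 w 87.2 F [-3.2 -2.2 -0.6] gf 0.0 j1,6 [ 19. -47.]
now cm [ 32.77 -19.16   0.63] turn 16.79
after turn cm [ 25.84 -27.81   0.63] turn 16.79
```

>>> step_arm(
  targets="0 0 0 5.6;0 0 0 5.6;0 0 0 5.6;2.5 -2.7 0 0;2.6 -2.8 0 0;2.6 -2.8 0 0;2.6 -2.8 0 0;2.6 -2.8 0 0;2.6 -2.8 0 0;2.6 -2.8 0 0;2.6 -2.8 0 0;2.6 -2.8 0 0",
)

```text
time_s: 20.68
tcp_pos: [0.4496, -0.3637, 0.1265]
ee_rot: [[-0.698, -0.716, -0.0], [-0.716, 0.698, 0.0], [-0.0, 0.0, -1.0]]
wrist_force: [1.7, 0.4, 0.5]
gripper_width: 1.0
gripper_force: 0.0
```

>>> step_arm(
  targets="2.5 -2.7 0 0;0 0 0 0;0 0 0 0;0 0 0 0",
)

```text
time_s: 21.02
tcp_pos: [0.4513, -0.3982, 0.126]
ee_rot: [[-0.698, -0.716, -0.001], [-0.716, 0.698, 0.001], [0.0, 0.001, -1.0]]
wrist_force: [0.4, 0.0, -0.6]
gripper_width: 1.0
gripper_force: 0.0
```

```bash
python3 br.py top t9 .04 440 255 485 290 120; python3 br.py top t9b .039 260 225 340 300 135;  python3 go.py 443 -403 12 135
python3 - <<'E'
from h import *
d=grab('scene','s9'); cv2.imwrite('pics/s9c.png',cv2.resize(d['frame'][180:380,60:360],None,fx=2.5,fy=2.5))
E
```

```text
[443. 266.] cen [ 455.8 -347.    40. ] rect [ 441.6 -349.3] [18.6 87.8] 179.0
[286. 264.] cen [455.1  68.   39. ] rect [455.3  69.2] [58.3 59.8] 135.9
t 21.1 tcp [ 451.8 -397.4  126.6] yaw 135.83 w 87.1 F [ 0.3 -0.8 -0.1] gf 0.0 j1,6 [-26. -18.]
now cm [ 1.02  0.24 11.46] turn 0.83
after turn cm [ 1.02  0.23 11.46] turn 0.83
```

View pics/s9c.png

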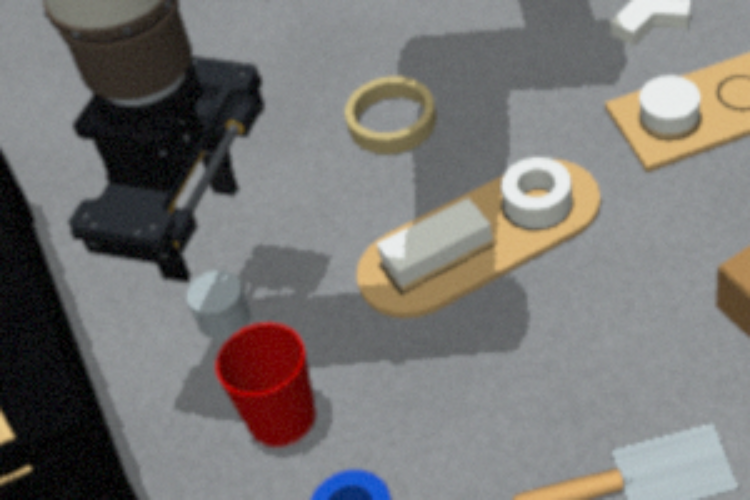

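Disc sits on its outline at crop (670,105), bar and ring on theirs; the tin's top is at crop (217,297), with a shadow across the cup but clear of the gripper. Casting that centre.

```bash
python3 - <<'E'
from h import *
d=load('s9'); print((px2w(d,[(60+217.5/2.5,180+297/2.5)],.04)[0]*1000).round(1), w2px(d,[[.443,-.403,.04],[.441,-.405,.04]]).round(1))
E
python3 go.py 443 -403 12 135.8
```

```text
[ 451.2 -404.    40. ] [[146.1 296.1]
 [144.9 295.9]]
t 21.2 tcp [ 452.  -397.3  126.8] yaw 135.85 w 87.2 F [ 0.  -0.4 -0.7] gf 0.0 j1,6 [-26. -18.]
now cm [ 1.04  0.25 11.48] turn 0.05
after turn cm [ 1.04  0.25 11.48] turn 0.05
```

>>> step_arm(
  targets="0.9 0.1 3.5 0;0 0 3.5 0;0 0 2.4 0;0 0 1.2 0;0 0 0.6 0;0 0 0.3 0;0 0 0 0",
)

```text
time_s: 21.75
tcp_pos: [0.4455, -0.4038, 0.0119]
ee_rot: [[-0.697, -0.717, 0.0], [-0.717, 0.697, -0.0], [-0.0, -0.0, -1.0]]
wrist_force: [0.3, 0.8, 0.2]
gripper_width: 0.999
gripper_force: 0.0
```

>>> step_arm(
  targets="0 0 0 0;0 0 0 0;0 0 0 0;0 0 0 0;0 0 0 0;0 0 0 0;0 0 0 0;0 0 0 0",
  claw=3.5,
)

```text
time_s: 22.42
tcp_pos: [0.4447, -0.4041, 0.0116]
ee_rot: [[-0.698, -0.716, -0.001], [-0.716, 0.698, 0.0], [0.0, 0.001, -1.0]]
wrist_force: [-0.8, 1.3, 1.6]
gripper_width: 0.534
gripper_force: 30.0
```

```bash
python3 go.py 443 -403 12 135.8;  python3 - <<'E'
from h import *
d=grab('scene','s10'); cv2.imwrite('pics/s10c.png',cv2.resize(d['frame'][230:350,90:240],None,fx=4,fy=4))
E
```

```text
t 22.4 tcp [ 444.7 -404.1   11.6] yaw 135.75 w 46.4 F [-0.8  1.3  1.6] gf 30.0 j1,6 [-27. -17.]
now cm [ 0.04  0.2  -0.04] turn -0.05
after turn cm [ 0.04  0.2  -0.04] turn -0.05
```

View pics/s10c.png

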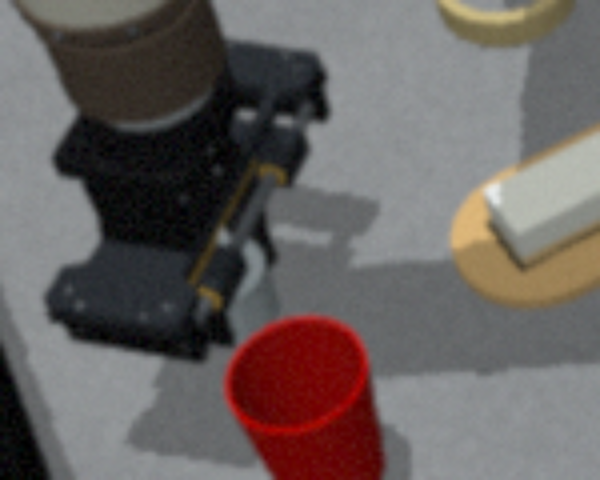

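Tin gripped (46.4 mm), cup not touched.

>>> step_arm(
  targets="0 0 -1 0;0 0 -3 0;0 0 -4 0;0 0 -3 0;0 0 0 -5;0 0 0 -6.7;0 0 0 -6.5;0 0 0 -6.5;0 0 0 -6.5;0 0 0 -6.5;-2 0.2 0 0;-3 0.2 0 0",
)

```text
time_s: 23.47
tcp_pos: [0.4467, -0.3552, 0.1217]
ee_rot: [[-0.117, -0.993, 0.001], [-0.993, 0.117, -0.001], [0.001, -0.001, -1.0]]
wrist_force: [1.6, 0.2, -0.7]
gripper_width: 0.537
gripper_force: 30.0
```

>>> step_arm(
  targets="-3.5 0.3 0 0;-3.5 0.3 0 0;-3.5 0.3 0 0;-3.5 0.3 0 0;-3.5 0.3 0 0;-3.5 0.3 0 0;-3.5 0.3 0 0;-3.5 0.3 0 0;-3.5 0.3 0 0;-3.5 0.3 0 0;-3.5 0.3 0 0;-3.5 0.3 0 0",
)

```text
time_s: 24.47
tcp_pos: [0.4587, 0.0691, 0.1223]
ee_rot: [[-0.114, -0.994, 0.001], [-0.994, 0.114, 0.001], [-0.001, -0.001, -1.0]]
wrist_force: [0.3, -0.6, -0.5]
gripper_width: 0.537
gripper_force: 30.0
```

>>> step_arm(
  targets="-3.5 0.1 0 0;-2.5 0.1 0 0;-1 0 0 0;0 0 0 0;0 0 0 0;0 0 0 0",
)

```text
time_s: 24.97
tcp_pos: [0.4643, 0.136, 0.1215]
ee_rot: [[-0.115, -0.993, -0.001], [-0.993, 0.115, -0.0], [0.0, 0.001, -1.0]]
wrist_force: [-0.1, -0.7, -1.3]
gripper_width: 0.534
gripper_force: 30.0
```

```bash
python3 go.py 465.3 149 21.2 173.5; python3 br.py top t11 .039 270 225 420 300 135
```

```text
t 25.0 tcp [464.3 136.  121.5] yaw 173.41 w 46.5 F [-0.1 -0.7 -1.3] gf 30.0 j1,6 [ 36. -42.]
now cm [-1.3   0.05 10.03] turn -0.09
after turn cm [-1.3   0.05 10.03] turn -0.09
[286. 264.] cen [454.8  67.6  39. ] rect [454.7  67.2] [58.3 61.1] 1.0
[391. 254.] cen [ 487.3 -210.3   39. ] rect [ 487.5 -209.7] [40.  98.1] 90.7
[349. 255.] cen [ 482.8 -100.1   39. ] rect [483.5 -99.5] [61.3 63.9] 90.7
```

>>> step_arm(
  targets="-1 0 0 0;-0.3 0 3 0;0 0 3 0;0 0 2 0;0 0 1.2 0;0 0 0.6 0;0 0 0.2 0;0 0 0 0;0 0 0 0",
)

```text
time_s: 25.77
tcp_pos: [0.467, 0.1503, 0.0223]
ee_rot: [[-0.114, -0.993, 0.002], [-0.993, 0.114, 0.001], [-0.001, -0.001, -1.0]]
wrist_force: [0.1, -0.4, -0.9]
gripper_width: 0.538
gripper_force: 30.0
```

```bash
python3 go.py 465.3 149 21.2 173.5
```

```text
t 25.8 tcp [467.  150.3  22.3] yaw 173.45 w 46.8 F [ 0.1 -0.4 -0.9] gf 30.0 j1,6 [ 37. -43.]
now cm [0.15 0.15 0.11] turn -0.05
after turn cm [0.15 0.15 0.11] turn -0.05
```

>>> step_arm(
  targets="0.1 0.1 0.1 0;0 0 0 0",
)

```text
time_s: 25.93
tcp_pos: [0.4653, 0.1492, 0.0213]
ee_rot: [[-0.114, -0.993, 0.001], [-0.993, 0.114, 0.001], [-0.001, -0.001, -1.0]]
wrist_force: [-0.0, 0.1, -1.3]
gripper_width: 0.534
gripper_force: 30.0
```

>>> step_arm(
  targets="0 0 0 0;0 0 0 0;0 0 0 0;0 0 0 0;0 0 -2 0;0 0 -3 0;0 0 -4 0;0 0 -2 0;-3 0 0 -5;-3 0 0 -5;-3 0 0 -5;-3 0 0 -5",
  claw=7,
)

```text
time_s: 26.93
tcp_pos: [0.4634, 0.2698, 0.131]
ee_rot: [[0.236, -0.972, 0.001], [-0.972, -0.236, 0.001], [-0.001, -0.001, -1.0]]
wrist_force: [1.0, -0.3, -0.3]
gripper_width: 0.802
gripper_force: 0.0
```

>>> step_arm(
  targets="0 0 0 -4.7;0 0 0 0;0 0 0 0",
)

```text
time_s: 27.18
tcp_pos: [0.4627, 0.2684, 0.1303]
ee_rot: [[0.31, -0.951, -0.001], [-0.951, -0.31, -0.001], [0.0, 0.001, -1.0]]
wrist_force: [-0.3, -0.5, 0.3]
gripper_width: 0.802
gripper_force: 0.0
```

```bash
python3 go.py 443 394 130 198.1
python3 - <<'E'
from h import *
d=grab('scene','s12'); cv2.imwrite('pics/s12c.png',cv2.resize(d['frame'][120:270,300:500],None,fx=4,fy=4))
print(w2px(d,[[.443,.394,.044],[.4653,.149,.049]]).round(1), (px2w(d,[(0,0)],0)).round(2))
E
```

```text
t 27.2 tcp [462.7 268.4 130.3] yaw 198.06 w 69.8 F [-0.3 -0.5  0.3] gf 0.0 j1,6 [ 47. -29.]
now cm [-12.55  -2.02   0.03] turn -0.04
after turn cm [-12.55  -2.03   0.03] turn -0.04
[[426.6 168. ]
 [357.  205.4]] [[-1.41 -0.36  0.  ]]
```

View pics/s12c.png

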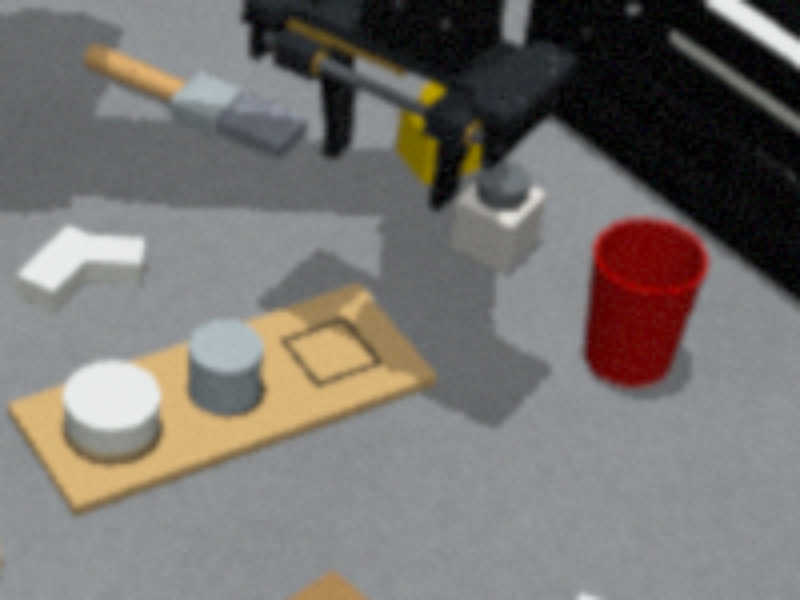

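The tin and disc sit on their outlines. The white jar is at crop (502,193), where predicted, with the yellow one behind it at (430,130). Going over the white jar.

>>> step_arm(
  targets="-3 -0.5 0 0;-3.2 -0.5 0 0;-3.2 -0.5 0 0;-2.2 -0.5 0 0;-0.9 0 0 0;0 0 0 0;0 0 0 0",
)

```text
time_s: 27.82
tcp_pos: [0.443, 0.3924, 0.1302]
ee_rot: [[0.31, -0.951, -0.001], [-0.951, -0.31, -0.001], [0.001, 0.001, -1.0]]
wrist_force: [0.9, 0.2, -0.3]
gripper_width: 0.808
gripper_force: 0.0
```

```bash
python3 go.py 443 394 23 198.1
```

```text
t 27.8 tcp [443.  392.4 130.2] yaw 198.09 w 70.3 F [ 0.9  0.2 -0.3] gf 0.0 j1,6 [ 57. -39.]
now cm [-0.15 -0.05 10.72] turn -0.01
after turn cm [-0.15 -0.05 10.72] turn -0.01
```

>>> step_arm(
  targets="-0.1 0 3.5 0;0 0 3 0;0 0 2 0;0 0 1.2 0;0 0 0.7 0;0 0 0.3 0;0 0 0 0;0 0 0 0",
)

```text
time_s: 28.48
tcp_pos: [0.4435, 0.3944, 0.0245]
ee_rot: [[0.311, -0.95, 0.001], [-0.95, -0.311, 0.001], [-0.001, -0.001, -1.0]]
wrist_force: [1.1, -0.5, -0.1]
gripper_width: 0.807
gripper_force: 0.0
```

```bash
python3 go.py 443 394 23 198.1;python3 - <<'E'
from h import *
d=grab('scene','s13'); cv2.imwrite('pics/s13c.png',cv2.resize(d['frame'][120:240,380:500],None,fx=5,fy=5))
E
```

```text
t 28.5 tcp [443.5 394.4  24.5] yaw 198.13 w 70.2 F [ 1.1 -0.5 -0.1] gf 0.0 j1,6 [ 57. -39.]
now cm [0.02 0.06 0.15] turn 0.03
after turn cm [0.02 0.06 0.15] turn 0.03
```

View pics/s13c.png

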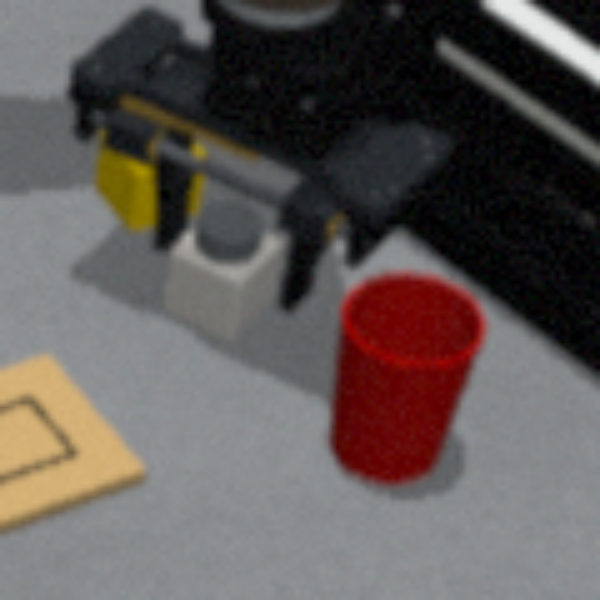

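Fingers straddle the white jar (crop (220,270)); the body stays clear of cup and yellow jar. Closing.

>>> step_arm(
  targets="0 0 0.2 0;0 0 0 0;0 0 0 0;0 0 0 0;0 0 0 0;0 0 0 0;0 0 0 0",
  claw=3.5,
)

```text
time_s: 29.12
tcp_pos: [0.4426, 0.3944, 0.0217]
ee_rot: [[0.312, -0.95, -0.0], [-0.95, -0.312, -0.0], [0.0, 0.0, -1.0]]
wrist_force: [-2.4, 0.0, 2.8]
gripper_width: 0.525
gripper_force: 30.0
```

>>> step_arm(
  targets="0 0 -1 0;0 0 -3 0;0 0 -4 0;0 0 -3 0;0 0 0 0",
)

```text
time_s: 29.53
tcp_pos: [0.4462, 0.398, 0.1397]
ee_rot: [[0.313, -0.95, 0.01], [-0.95, -0.313, 0.011], [-0.007, -0.013, -1.0]]
wrist_force: [1.5, 0.7, -0.4]
gripper_width: 0.528
gripper_force: 30.0
```

```bash
python3 go.py 474.2 226.7 130 173.4
```

```text
t 29.5 tcp [446.2 398.  139.7] yaw 198.26 w 45.9 F [ 1.5  0.7 -0.4] gf 30.0 j1,6 [ 57. -39.]
now cm [17.14  2.71  0.97] turn 24.86
after turn cm [16.69 -4.75  0.97] turn 24.86
```

>>> step_arm(
  targets="0 0 0 5;0 0 0 6.9;0 0 0 6.9;0 0 0 6;2.4 -0.7 0 0;3.2 -0.9 0 0;3.4 -1 0 0;3.4 -1 0 0;2.7 -0.8 0 0;1.4 -0.3 0 0;0 0 0 0;0 0 0 0",
)

```text
time_s: 30.53
tcp_pos: [0.4709, 0.2249, 0.132]
ee_rot: [[-0.117, -0.993, 0.001], [-0.993, 0.117, 0.001], [-0.001, -0.001, -1.0]]
wrist_force: [-0.1, 0.7, -0.4]
gripper_width: 0.524
gripper_force: 30.0
```

```bash
python3 go.py 474.2 226.7 31.5 173.4
```

```text
t 30.5 tcp [470.9 224.9 132. ] yaw 173.29 w 45.6 F [-0.1  0.7 -0.4] gf 30.0 j1,6 [ 43. -50.]
now cm [-0.22 -0.31 10.05] turn -0.11
after turn cm [-0.21 -0.31 10.05] turn -0.11
```

>>> step_arm(
  targets="-0.2 -0.3 3 0;0 0 3 0;0 0 2 0;0 0 1.2 0;0 0 0.6 0;0 0 0.2 0;0 0 0 0;0 0 0 0",
)

```text
time_s: 31.2
tcp_pos: [0.4744, 0.2279, 0.0324]
ee_rot: [[-0.115, -0.993, 0.002], [-0.993, 0.115, 0.001], [-0.002, -0.002, -1.0]]
wrist_force: [0.4, -0.4, -1.0]
gripper_width: 0.524
gripper_force: 30.0
```

```bash
python3 go.py 474.2 226.7 31.2 173.4
```

```text
t 31.2 tcp [474.4 227.9  32.4] yaw 173.41 w 45.6 F [ 0.4 -0.4 -1. ] gf 30.0 j1,6 [ 43. -50.]
now cm [0.12 0.01 0.12] turn 0.01
after turn cm [0.12 0.01 0.12] turn 0.01
```

Settle, release, rise and swing clear (towards the arm's right, high over everything).

>>> step_arm(
  targets="0.1 0 0.1 0;0 0 0 0",
)

```text
time_s: 31.37
tcp_pos: [0.4739, 0.2261, 0.0312]
ee_rot: [[-0.116, -0.993, 0.001], [-0.993, 0.116, 0.001], [-0.001, -0.001, -1.0]]
wrist_force: [0.2, -0.5, -0.7]
gripper_width: 0.524
gripper_force: 30.0
```

>>> step_arm(
  targets="0 0 0 0;0 0 0 0;0 0 0 0;0 0 0 0;0 0 -2 0;0 0 -3 0;0 0 -4 0;0 0 -4 0;3.5 0 -1 0;3.5 0 -1 0;3.5 0 -1 0;3.5 0 0 0",
  claw=7.5,
)

```text
time_s: 32.37
tcp_pos: [0.4581, 0.0859, 0.1929]
ee_rot: [[-0.114, -0.993, 0.005], [-0.993, 0.114, 0.002], [-0.002, -0.004, -1.0]]
wrist_force: [1.7, -0.3, 0.3]
gripper_width: 0.861
gripper_force: 0.0
```

>>> step_arm(
  targets="4 0 0 0;4 0 0 0;4 0 0 0;4 0 0 0;4 0 0 0;4 0 0 0;4 0 0 0;4 0 0 0;4 0 0 0;4 0 0 0;0 0 0 0;0 0 0 0",
)

```text
time_s: 33.37
tcp_pos: [0.4102, -0.3124, 0.19]
ee_rot: [[-0.12, -0.993, -0.001], [-0.993, 0.12, 0.0], [-0.0, 0.001, -1.0]]
wrist_force: [-0.2, 0.3, -0.0]
gripper_width: 0.861
gripper_force: 0.0
```

```bash
python3 go.py; python3 br.py top t14 .039 210 225 430 300 135
python3 - <<'E'
from h import *
d=grab('scene','s14'); cv2.imwrite('pics/s14c.png',cv2.resize(d['frame'][160:370,130:490],None,fx=2.2,fy=2.2))
t=load('t14'); cv2.imwrite('pics/t14c.png',cv2.resize(t['frame'][185:305,140:480],None,fx=2.3,fy=2.3))
E
```

```text
t 33.4 tcp [ 410.2 -312.4  190. ] yaw 173.1 w 74.9 F [-0.2  0.3 -0. ] gf 0.0 j1,6 [-19.  12.]
[286. 264.] cen [454.7  67.7  39. ] rect [454.8  68. ] [59.  60.1] 147.3
[255. 259.] cen [467.1 148.7  39. ] rect [466.9 148.5] [45.1 45.2] 0.7
[227. 256.] cen [475.1 224.7  39. ] rect [475.1 224.7] [44.7 45.5] 172.6
[349. 254.] cen [483.4 -99.2  39. ] rect [ 484.6 -100. ] [60.4 62.2] 154.1
[394. 258.] cen [ 474.6 -219.5   39. ] rect [ 466.  -230.8] [160.6 196.6] 0.7
```

View pics/s14c.png

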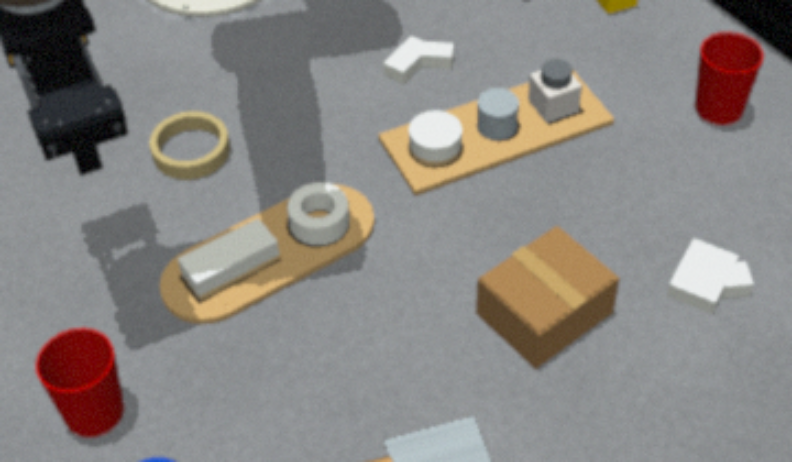

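View pics/t14c.png

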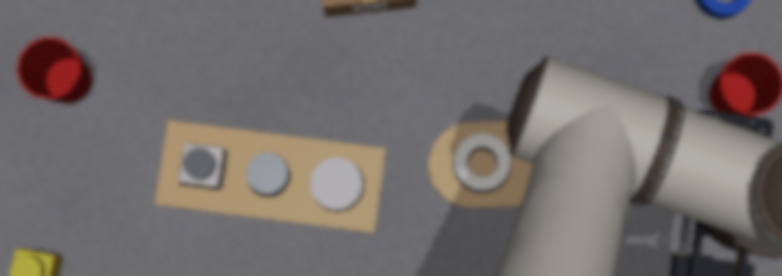

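All five parts are on their outlines and both cups are standing. The jar and ring may be a few mm off along their boards, so I'll check the jar's cap and the tin in both views.

Run:
```python
from m import *
t=load('t14'); s=load('s14')
g=cv2.cvtColor(t['frame'],cv2.COLOR_BGR2GRAY)
# cap: dark hole in white body
w=(g>135).astype(np.uint8)[245:268,215:240]; cs,h=cv2.findContours(w,cv2.RETR_CCOMP,cv2.CHAIN_APPROX_NONE)
for i,c in enumerate(cs):
    if h[0][i][3]>=0 and cv2.contourArea(c)>20: u=np.array(cen(c))+(215,245); print('cap top',u.round(1),(px2w(t,u,.069)[0]*1000).round(1),cv2.contourArea(c))
print('scene cap',(px2w(s,[(130+556/2.2,160+72/2.2)],.069)*1000).round(1))
print('scene tin',(px2w(s,[(130+498/2.2,160+106/2.2)],.049)*1000).round(1))
print('scene disc',(px2w(s,[(130+436/2.2,160+131/2.2)],.039)*1000).round(1))
print('scene ring',(px2w(s,[(130+319/2.2,160+208/2.2)],.039)*1000).round(1))
cv2.imwrite('pics/fin.png',cv2.resize(s['frame'][180:250,300:415],None,fx=6.5,fy=6.5,interpolation=cv2.INTER_CUBIC))
```

```text
cap top [226.1 255.7] [473.2 221.6  69. ] 179.0
scene cap [[479.4 217.2  69. ]]
scene tin [[472.7 141.8  49. ]]
scene disc [[459.8  65.8  39. ]]
scene ring [[ 489.7 -102.6   39. ]]
```

View pics/fin.png

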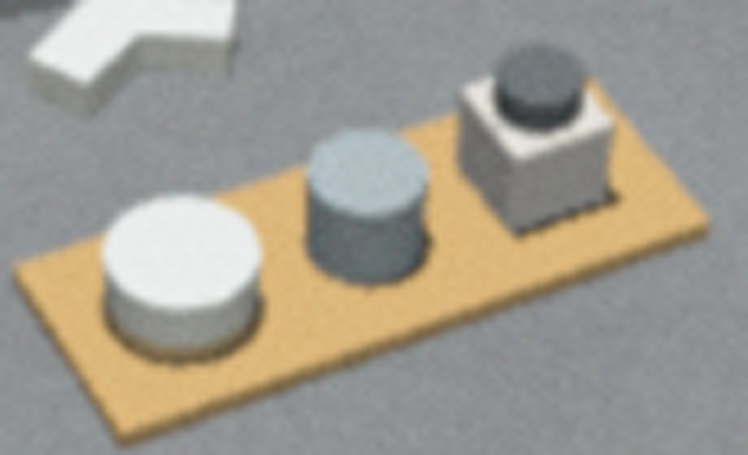

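The pencil line shows past the jar's +y side at (612,197), so it sits about 4.5 mm too far towards the tin. I'll regrip it and shift it; the others are within about 2 mm.

>>> step_arm(
  targets="-4 0 0 0;-4 0 0 0;-4 0 0 0;-4 0 0 0;-4 0 0 0;-4 0 0 0;-4 0 0 0;-4 0 0 0;-4 0 0 0;-4 0 0 0;-4 0 0 0;-4 0 0 0",
)

```text
time_s: 34.47
tcp_pos: [0.4652, 0.1696, 0.1911]
ee_rot: [[-0.112, -0.994, 0.001], [-0.994, 0.112, 0.001], [-0.001, -0.001, -1.0]]
wrist_force: [1.2, 0.4, 0.3]
gripper_width: 0.862
gripper_force: 0.0
```

>>> step_arm(
  targets="-3.5 0 0 0;-2 0 0 0;0 0 0 0;0 0 0 0",
)

```text
time_s: 34.8
tcp_pos: [0.4717, 0.2228, 0.1904]
ee_rot: [[-0.111, -0.994, -0.001], [-0.994, 0.111, -0.0], [0.0, 0.001, -1.0]]
wrist_force: [0.7, -0.4, -0.6]
gripper_width: 0.859
gripper_force: 0.0
```

```bash
python3 go.py 474.2 226.7 32 173.4
```

```text
t 34.8 tcp [471.7 222.8 190.4] yaw 173.62 w 74.8 F [ 0.7 -0.4 -0.6] gf 0.0 j1,6 [ 43. -49.]
now cm [-0.41 -0.21 15.84] turn 0.22
after turn cm [-0.41 -0.21 15.84] turn 0.22
```

>>> step_arm(
  targets="0 -0.2 4 0.2;0 0 4 0;0 0 3 0;0 0 2.2 0;0 0 1.5 0;0 0 0.7 0;0 0 0.4 0;0 0 0 0;0 0 0 0",
)

```text
time_s: 35.55
tcp_pos: [0.4754, 0.2209, 0.0336]
ee_rot: [[-0.119, -0.993, 0.002], [-0.993, 0.119, 0.001], [-0.001, -0.001, -1.0]]
wrist_force: [-0.1, -0.0, 0.8]
gripper_width: 0.863
gripper_force: 0.0
```

>>> step_arm(
  targets="0 0 0 0;0 0 0 0;0 0 0 0;0 0 0 0;0 0 0 0;0 0 0 0;0 0 -0.2 0;0 0 0 0",
  claw=3.5,
)

```text
time_s: 36.22
tcp_pos: [0.475, 0.2206, 0.0347]
ee_rot: [[-0.119, -0.993, 0.0], [-0.993, 0.119, 0.0], [-0.0, -0.0, -1.0]]
wrist_force: [-0.2, -0.2, -0.2]
gripper_width: 0.527
gripper_force: 30.0
```

```bash
python3 go.py 474.2 226.9 33 173.4
```

```text
t 36.2 tcp [475.  220.6  34.7] yaw 173.16 w 45.8 F [-0.2 -0.2 -0.2] gf 30.0 j1,6 [ 43. -50.]
now cm [-0.61  0.16  0.17] turn -0.24
after turn cm [-0.61  0.16  0.17] turn -0.24
```

>>> step_arm(
  targets="-0.2 0 0 0;-0.3 0.1 0 -0.2;0 0 0 0;0 0 0.1 0;0 0 0.1 0;0 0 0 0;0 0 0 0",
)

```text
time_s: 36.8
tcp_pos: [0.4746, 0.2258, 0.0328]
ee_rot: [[-0.115, -0.993, 0.0], [-0.993, 0.115, 0.0], [-0.0, -0.0, -1.0]]
wrist_force: [-0.6, 0.8, 1.7]
gripper_width: 0.53
gripper_force: 30.0
```

```bash
python3 go.py 474.5 225.1 33 173.4
```

```text
t 36.8 tcp [474.6 225.8  32.8] yaw 173.37 w 46.1 F [-0.6  0.8  1.7] gf 30.0 j1,6 [ 43. -50.]
now cm [ 0.07  0.   -0.02] turn -0.03
after turn cm [ 0.07  0.   -0.02] turn -0.03
```

>>> step_arm(
  targets="0 0 0 0;0 0 0 0;0 0 0 0;0 0 0 0;0 0 -2 0;0 0 -3 0;0 0 -4 0;0 0 -4 0;3.5 0 -1 0;3.5 0 -1 0;3.5 0 -1 0;3.5 0 0 0",
  claw=7.5,
)

```text
time_s: 37.8
tcp_pos: [0.4591, 0.0857, 0.1948]
ee_rot: [[-0.114, -0.993, 0.004], [-0.993, 0.114, 0.002], [-0.002, -0.004, -1.0]]
wrist_force: [0.8, 0.2, -1.3]
gripper_width: 0.859
gripper_force: 0.0
```

>>> step_arm(
  targets="4 0 0 0;4 0 0 0;4 0 0 0;4 0 0 0;4 0 0 0;4 0 0 0;4 0 0 0;4 0 0 0;4 0 0 0;4 0 0 0;0 0 0 0;0 0 0 0",
)

```text
time_s: 38.8
tcp_pos: [0.4112, -0.3125, 0.1919]
ee_rot: [[-0.12, -0.993, -0.001], [-0.993, 0.12, 0.001], [-0.0, 0.001, -1.0]]
wrist_force: [0.4, -0.2, 0.5]
gripper_width: 0.859
gripper_force: 0.0
```

```bash
python3 br.py top t15 .053 210 225 300 300 135
python3 - <<'E'
from m import *
t=load('t15')
g=cv2.cvtColor(t['frame'],cv2.COLOR_BGR2GRAY)
w=(g>135).astype(np.uint8)[245:268,215:240]; cs,h=cv2.findContours(w,cv2.RETR_CCOMP,cv2.CHAIN_APPROX_NONE)
for i,c in enumerate(cs):
    if h[0][i][3]>=0 and cv2.contourArea(c)>20: u=np.array(cen(c))+(215,245); print('cap top',u.round(1),(px2w(t,u,.069)[0]*1000).round(1),cv2.contourArea(c))
d=grab('scene','s15'); cv2.imwrite('pics/fin2.png',cv2.resize(d['frame'][170:330,190:430],None,fx=3.2,fy=3.2,interpolation=cv2.INTER_CUBIC))
E
```

```text
[286. 264.] cen [453.7  66.8  53. ] rect [453.6  66.5] [57.8 60.5] 1.0
[255. 259.] cen [465.8 147.1  53. ] rect [465.7 146.9] [44.7 44.8] 0.7
```

View pics/fin2.png

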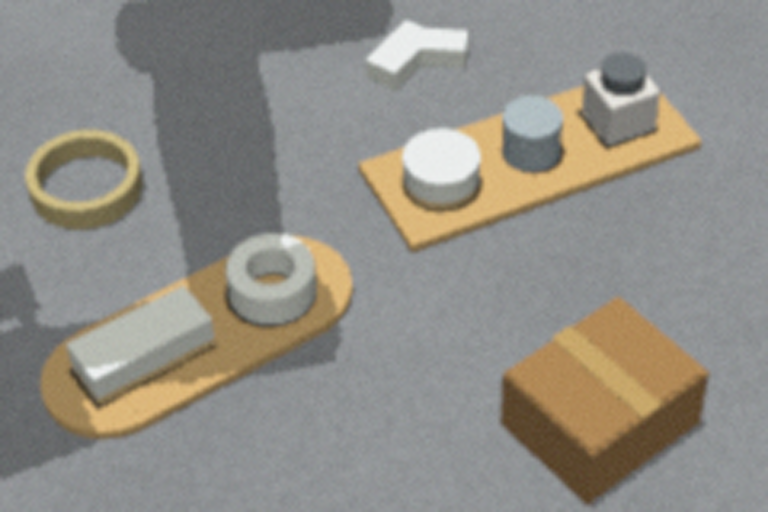

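The picture shows all five parts on their outlines: bar (140,345), ring (272,280), disc (440,165), tin (532,132) and jar (620,98). The arm is clear of everything, so I'll hand in.

```bash
python3 -c "
from station import r
print(r.finish_job())"
```

```text
the job is handed in; nothing more can be done
None
```

I handed the job in at about 39 s. The bar and ring are on the rounded board, and the disc, tin and jar on the square one. Parts measured within about 3 mm of their outlines; the jar was about 4.5 mm off, and after re-seating it I checked it only by eye. I did not touch the cups.

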